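# Load the tube labeller and hold its tensioner back

## Robot

A 6-joint arm with a two-finger parallel gripper is mounted at the origin on a cart in front of the work surface, level with it; the furniture and walls round the work are solid. World frame = base frame: x ahead of the robot, y to its left, z up, the work surface at z = 0. Lengths are in mm, angles in rad, forces in N, time in s.
With the tool pointing down it reaches from about 250 to 775 mm from the base axis. Payload 4 kg.
Tool frame: the origin (TCP) lies between the finger pads; the fingertips stand 25 mm ahead of it and the grasp point (between the pads) lies 6 mm ahead of it; z points along the fingers, y is the line along which they close (so a half turn about z gives the same grasp; the last joint's range is limited). The gripper opens to 94 mm and grips with 3 to 60 N. Pads are 16 mm wide; open, the fingers measure 119 mm over their backs; the gripper's body (75 mm by 177 mm) begins 78 mm behind the grasp point.
Start: joints at [-1.326, 0.087, 1.371, -0, 1.684, -0.103], TCP at [187.454, -517.087, 230.506] pointing down, gripper open.
Joint ranges: [-3.1, 3.1], [-0.76, 2.03], [0.27, 2.55], [-1.08, 4.22], [0.17, 2.65], [-2.57, 2.57]. Speed limits (rad/s): [2.79, 2.79, 3.14, 3.14, 3.14, 3.14].

## Interface

Orientations are given as a rotation vector (axis times angle).
In Python, from cell import robot gives the robot as it stands.
- The arm moves only by the tool move_arm, never from a script. Its argument "increments" is a list of rows, each a list of 3 entries, a list of its own where there are three numbers: the turn, a rotation vector about the world's x, y, z normalised to -1 to 1, where 1 is 0.15 rad, then the shift along the world's x, y, z normalised to -1 to 1, where 1 is 0.03 m, then the closure, from 0 (fully open) to 1 (shut). In form: [[[rx, ry, rz], [x, y, z], grip], ...]. A call has 1 to 10 rows; each row shifts and turns the commanded pose from where the row before left it; what a row does not reach is not made up. A row lasts 1/8 s, in which the tool goes at most 62.5 mm and 10.7 degrees, less where a joint would pass 70% of its speed; a pose out of reach is approached as far as the arm can. A call with a number of a shift or a turn outside -1 to 1 is refused whole. A call with a gripper value outside its range is refused whole. The fingers move at their own pace and stop on an object; "force" is the grip in N (left out, the last holds). Time passes only in rows, so rows that do not move let the fingers close. It gives the time, the measured TCP pose, the force, the opening and the grip force at its end, in the units of the state.
- robot.read_state(): the state, without advancing time (a new reading comes with each control period).
- robot.camera(name): name is "side" or "top" or "wrist"; returns a dict with "color" (400x640x3 uint8, blue, green, red), "mtx" (3x3 intrinsics, pixels), "k1" (the pictures are not rectified: a ray, as slopes to the right and down, at radius r is drawn at 1 + k1 r^2 times it, then the intrinsics apply), "origin" and "rotation" of the camera in the world; the wrist camera has in their place "T_tool_cam" (4x4, takes a point from camera to tool coordinates, whose origin is the TCP and whose axes are the flange's). Camera axes: x right, y down, z forward; pixel columns grow to the right and rows downward; lengths in mm; the calibration is good to about 2 mm. A picture is of the moment at which its call begins: read the wrist's pose just before it. There is no depth.
- robot.finish_job(): hands the job in; it is judged then, once.
Trained networks look in the newest picture that a camera, given by its name, has taken for a name from the list of things; names that differ only in an ending like _2 or _b are one class to them, and where a whole thing is asked for, a point or a joint stands for the part that bears it (a point fixed in the world has none). Each returns a list of dicts, best first, with "score" (0 to 1); they miss things now and then, are a little off and sometimes report something else, mostly with a low value. They report only what shows in the picture. A call takes as long as a camera call. They do not tell look-alikes from the thing itself.
- robot.search_frame(camera, label): "position" ([x, y, z] in mm, in world coordinates, good to about 4 mm: the middle of the surface that is visible of it).
- robot.tip_of(camera, label): "position" ([x, y, z] in mm, in world coordinates, good to about 4 mm: a listed point, or the origin of a listed thing).
The state is a dict: "t": time; "joint_positions": joint angles; "dq": joint speeds; "effort": joint torques, N m; "eef_pos": TCP position; "orientation": TCP orientation; "ft_force": force on the tool from outside, world axes, zero at the start; "torque": the same for the moment, N m; "opening": finger opening in mm; "finger_force": force on a finger pad.
Only numpy, scipy, OpenCV 4.12 (cv2) and the standard library are available. Lean on these libraries where they do the work, as an engineer would, in place of code of your own. Each camera call takes 0.05 s, during which the arm holds its last target. There are 200 camera calls.

## Task

Please load the label roll in the tube labeller: pull the keeper's knob out to its end click, set the roll flat over the hub and right down on the platter, then let go of it and push the knob fully home so that the keeper's tongue lies over the roll. Then push the sprung tensioner arm back past its ratchet click, nearly to its back stop, and finish while still holding it there yourself - do not let it come forward to rest on its catch - so that I can thread the labels. Leave the specimen cup, the timer and the marker where they are.

Things in the scene. Friction and masses are not known exactly. Their poses are not given: they have to be found in the camera images.
- labeller: tube labeller: flat white case, 180 mm deep (x) by 296 mm wide (y), aluminium deck 34 mm above the worktop, fixed. Origin on the worktop below it; x to its rear (away from the robot when not turned), y to its left; all directions and (x, y) mm below are in these axes. Nothing on it is over 98 mm high. Left to right: knob and keeper, reel hub on a round platter, tensioner arm.
- hub (a point): on the hub's axis at the platter's top face, (0, 55) mm, 39 mm above the worktop. Platter: steel disc 72 mm across; the hub on it 22 mm in diameter, 35 mm high, top 11 mm conical. A seated roll's top is 79 mm above the worktop. Finger room beside the roll is on its front and rear (-x, +x); on its left, 45 mm from the axis, stands the keeper's guide block, 33 mm wide, 96 mm high.
- keeper_knob (a point): middle of the keeper's round black knob, 22 mm in diameter at its widest, 19 mm long along y, 86 mm above the worktop, at (0, 161) mm when home; moves with the keeper. A 9 mm stem joins it to the bar in the guide block, whose outer face is at y = 130 mm. The space under and left of the knob is free.
- keeper (a joint): keeper slide in m: 0 = home, its steel tongue (14 mm wide, underside 83 mm above the worktop) reaching 12 mm over the rim of a roll on the hub, so none can be put on or taken off; 0.028 = fully out, clear of the roll. The knob is pulled to +y. A ball detent (up to 9 N) is passed 5 mm from each end; the keeper stays where left.
- label_roll: roll of paper labels on a cardboard core, lying flat on the worktop to the left of the labeller: outside diameter 60 mm, 40 mm high, bore 26 mm right through, 60 to 130 g. Origin at the middle of its underside, z up along its bore. Either face may be up.
- tensioner (a joint): tensioner arm angle in rad about point pivot: 0 = at rest, 0.66 = back stop; grows as the tip swings to the rear (anticlockwise from above). Its spring pushes it forward, 5 N at the idler at rest, 8 N at the back stop; the ratchet adds up to 7 N between 0.1 and 0.4. At 0.48 a pawl clicks in behind the arm's pin; let go beyond that, the arm comes forward to 0.48 and is caught.
- pivot (a point): the tensioner arm's pivot, (0, -45) mm, 42 mm above the worktop. Fixed neighbours: small rollers 84 mm high at (-68, -12) and (66, -98) mm, a thin upright plate 82 mm high at (71, -140) mm.
- idler_mid (a point): middle of the idler: upright white roller, 18 mm in diameter (flanges 22 mm), 44 mm tall, from 50 to 95 mm above the worktop (spindle end to 98), free to spin, at the arm's tip 90 mm from the pivot; moves with the arm. At rest at (-29, -130) mm, at the back stop (29, -130) mm, 72 mm high. The arm is a flat bar under it, 43 to 51 mm high. Push it from its front side or hold it from above.
- pawl (a joint): pawl slider behind the arm's pivot, in m: 0 = sprung out, about 0.006 = pushed in while the arm's pin passes; works by itself.
- cup: bystander: lidded specimen cup, 59 mm in diameter, 68 mm high, right of the labeller; origin under it.
- pocket_timer: bystander: square pocket timer, 66 x 66 x 16 mm, right front; origin under it.
- marker: bystander: black felt marker, 135 mm long (its y), 15 mm high, lying between the label roll and the front edge; origin under it.
There are look-alikes about, which are no part of the job. What is shaped like the label_roll but purple or turquoise is not meant.

How it is judged (in metres and radians):
On the way, in this order (a step that is already met when the one before it is completed fails the run):
1. the keeper's knob has been pulled out past its outer click (value of joint keeper above 0.022 m), for 0.2 s.
2. the label roll sits over the hub, flat on the platter (horizontal distance between label_roll and hub below 0.005 m and z of label_roll in the frame of hub below 0.003 m and angle between label_roll's own z axis and vertical below 0.07 rad), for 0.2 s.
3. the keeper is pushed home over the seated roll (value of joint keeper below 0.003 m and horizontal distance between label_roll and hub below 0.005 m and z of label_roll in the frame of hub below 0.003 m), for 0.2 s.
4. the tensioner arm is pushed back past its ratchet click, the pawl dropped in behind it (value of joint tensioner above 0.56 rad and value of joint pawl below 0.002 m), for 0.2 s.
At the end, for the whole second after the job is handed in: The fingers hold the tensioner arm back at rest at 0.56 rad or more (past the 0.48 where its catch would carry it), pressing with over 2 N; keeper home within 3 mm; label roll over the hub within 5 mm, flat on the platter within 3 mm, untouched by the fingers (all of step 3 and all of step 4 and velocity of joint tensioner between -0.1 and 0.1 rad/s and contact force between the fingers and tensioner above 2 N and angle between label_roll's own z axis and vertical below 0.07 rad and contact force between the fingers and label_roll below 0.3 N); the arm keeps its last pose, push and grip.
It fails at once if the specimen cup was displaced by more than 30 mm (distance of cup from where it was at the start of the episode above 0.03 m).
It fails at once if the timer was displaced by more than 30 mm (distance of pocket_timer from where it was at the start of the episode above 0.03 m).
It fails at once if the marker was displaced by more than 30 mm (distance of marker from where it was at the start of the episode above 0.03 m).
It also fails if it takes over 64 s, if anything falls off the work surface, if the arm or the gripper's body presses on something with over 40 N, if the wrist force passes 120 N, or if a joint passes its speed limit or range.

## Working session

There is one attempt and no reset: what is moved stays moved. The work goes in short steps, Python scripts to look and compute and a tool call to move; the robot and the scene stay as the last step left them, time stands still between calls to the robot, and variables do not carry over. Pictures are saved under pics/ and viewed, at most 10 in all, crops included, and the job is handed in when it is done.

Besides the shell and the picture viewer there is one more tool, called in YAML: its name, and indented under it one key for each argument. move_arm: Moves the arm, as the interface text tells. Scaled input: -1 to 1 covers 0.03 m each way for a shift and 0.15 rad each way for a turn. Its arguments: {"type":"object","properties":{"increments":{"type":"array"},"force":{"type":"number"}},"required":["increments"]}

```bash
mkdir -p pics; ls
python3 - <<'E'
from cell import robot
import cv2,numpy as np
for c in("top","side"):
    d=robot.camera(c); cv2.imwrite(f"pics/{c}0.png",d["color"]); print(c,d["origin"],np.round(d["rotation"],3).tolist(),np.round(d["mtx"],1).tolist(),d["k1"])
    for l in("hub","keeper_knob","pivot","idler_mid","label_roll","cup","pocket_timer","marker","labeller"):
        print(l,[(np.round(x["position"]).tolist(),round(x["score"],2)) for x in robot.tip_of(c,l)])
s=robot.read_state();print(s)
E
```

```text
pics
top [ 123.13222783  -36.36309152 1475.84790849] [-2.061, 2.15, -0.24] [[385.5, 0.0, 321.2], [0.0, 385.5, 205.4], [0.0, 0.0, 1.0]] 0.015841791437394667
hub [([506.0, -18.0, 38.0], 0.97)]
keeper_knob []
pivot [([506.0, -122.0, 43.0], 0.6)]
idler_mid []
label_roll [([490.0, 308.0, 2.0], 0.68), ([462.0, 194.0, 3.0], 0.68), ([394.0, 379.0, 4.0], 0.61)]
cup [([508.0, -500.0, -2.0], 0.61)]
pocket_timer [([362.0, -430.0, 0.0], 0.84)]
marker [([311.0, 350.0, -2.0], 0.54), ([506.0, -499.0, -2.0], 0.2)]
labeller [([506.0, -75.0, -0.0], 0.69)]
side [-199.59863401  376.02178388 1490.92523621] [-1.333, 2.52, -0.639] [[519.9, 0.0, 315.0], [0.0, 519.9, 193.2], [0.0, 0.0, 1.0]] -0.06808369762910108
hub [([506.0, -22.0, 40.0], 0.63), ([486.0, 312.0, -6.0], 0.56)]
keeper_knob [([506.0, 93.0, 90.0], 0.56)]
pivot [([506.0, -116.0, 43.0], 0.86)]
idler_mid [([474.0, -207.0, 64.0], 0.43)]
label_roll [([488.0, 310.0, -2.0], 0.82), ([395.0, 381.0, -1.0], 0.74), ([461.0, 190.0, 4.0], 0.69)]
cup [([500.0, -497.0, 1.0], 0.89)]
pocket_timer [([357.0, -426.0, -5.0], 0.58)]
marker [([310.0, 347.0, 3.0], 0.5)]
labeller [([506.0, -76.0, 2.0], 0.77)]
{'t': 1.0, 'joint_positions': array([-1.32608058e+00,  8.71762056e-02,  1.37070187e+00,  2.79160925e-05,
        1.68361655e+00, -1.03053243e-01]), 'dq': array([ 1.66976966e-03, -3.11378225e-05, -4.93804214e-04, -8.52984856e-04,
        2.18261833e-04,  2.31754074e-03]), 'effort': array([ 5.40797773e-04, -3.40051639e+01, -3.02605963e+01,  7.16963271e-02,
        2.36053148e-02,  1.03053907e-05]), 'eef_pos': array([ 187.47127336, -517.07313757,  230.51794671]), 'orientation': array([3.09412266e+00, 5.43513859e-01, 5.43582526e-05]), 'ft_force': array([-0.61912756,  0.40888283, -0.56113122]), 'torque': array([-0.0630252 ,  0.01910864, -0.00134709]), 'finger_force': 0.0, 'opening': 93.96318508468026}
```

View pics/top0.png

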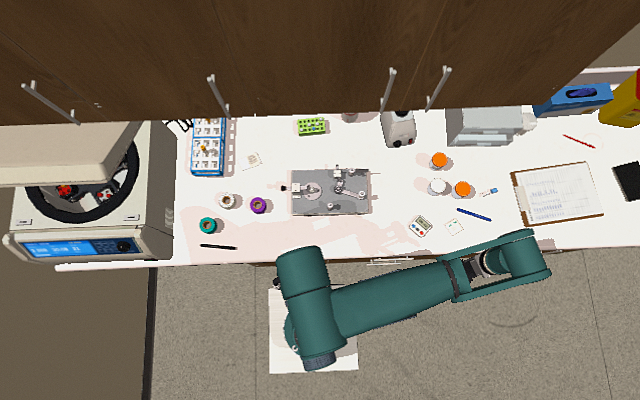

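View pics/side0.png

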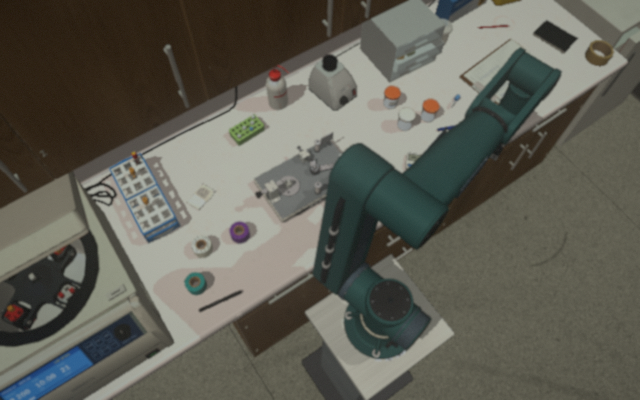

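```bash
cat > h.py <<'E'
import numpy as np,cv2
from scipy.spatial.transform import Rotation as R
def cam(d,state=None):
    if "origin" in d: 
        r=np.array(d["rotation"],float); M=R.from_rotvec(r).as_matrix() if r.size==3 else r
        return np.array(d["origin"],float),M
    T=np.eye(4);T[:3,:3]=R.from_rotvec(state["orientation"]).as_matrix();T[:3,3]=state["eef_pos"]
    T=T@np.array(d["T_tool_cam"]); return T[:3,3],T[:3,:3]
def px2w(d,uv,z,state=None):
    o,M=cam(d,state); K=d["mtx"]; k=d["k1"]
    p=cv2.undistortPoints(np.array([[uv]],float),np.array(K),np.array([k,0,0,0,0.]))[0,0]
    v=M@np.array([p[0],p[1],1]); return o+v*(z-o[2])/v[2]
def w2px(d,P,state=None):
    o,M=cam(d,state); q=(np.array(P,float)-o)@M; s=q[:2]/q[2]; s=s*(1+d["k1"]*(s@s)); return np.array(d["mtx"])[:2,:2]@s+np.array(d["mtx"])[:2,2]
E
python3 - <<'E'
import cv2
a=cv2.imread("pics/top0.png")[150:240,190:390]
cv2.imwrite("pics/crop0.png",cv2.resize(a,None,fx=4,fy=4,interpolation=cv2.INTER_CUBIC))
E
```

```text
(no output)
```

View pics/crop0.png

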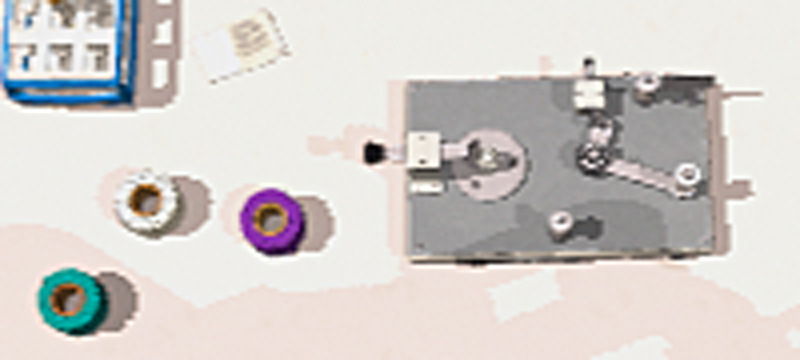

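Run:
```python
from cell import robot
from h import *
from scipy.optimize import least_squares
d=robot.camera("top")
f=lambda c:(190+(c[0]+.5)/4-.5,150+(c[1]+.5)/4-.5)
obs=[((408,79),(90,148,34)),((713,78),(90,-148,34)),((713,252),(-90,-148,34)),((408,250),(-90,148,34)),((490,164),(0,55,39)),((373,153),(0,161,86)),((687,174),(-29,-130,95)),((560,216),(-68,-12,84)),((649,80),(66,-98,84))]
def res(p):
    c,s=np.cos(p[2]),np.sin(p[2])
    return np.concatenate([w2px(d,(p[0]+c*x-s*y,p[1]+s*x+c*y,z))-f(o) for o,(x,y,z) in obs])
r=least_squares(res,[506,-75,0],loss="soft_l1",x_scale=[1,1,.01]);print(r.x,np.round(r.fun.reshape(-1,2),1).tolist())
for o in[(148,200),(272,216),(72,298)]:print(px2w(d,f(o),40))
```

```text
[ 5.07340016e+02 -7.58934553e+01 -3.10148341e-02] [[-2.7, -0.8], [-3.4, -1.3], [-1.7, 0.2], [-3.0, 1.5], [0.7, -0.4], [1.3, -0.6], [1.2, 0.2], [1.1, 1.0], [1.0, 0.2]]
[485.53908034 309.98440763  40.        ]
[464.81200471 191.66941647  40.        ]
[393.36454234 380.30070018  40.        ]
```

Run:
```python
from cell import robot
from h import *
from scipy.optimize import least_squares
d=robot.camera("top")
f=lambda c:(190+(c[0]+.5)/4-.5,150+(c[1]+.5)/4-.5)
obs=[((408,79),(90,148,34)),((713,78),(90,-148,34)),((713,252),(-90,-148,34)),((408,250),(-90,148,34)),((490,164),(0,55,39)),((373,153),(0,161,86)),((687,174),(-29,-130,95)),((560,216),(-68,-12,84)),((649,80),(66,-98,84))]
def res(p):
    c,s=np.cos(p[2]),np.sin(p[2]); e=[]
    for i,(o,(x,y,z)) in enumerate(obs):
        if i<4:x+=p[3];y+=p[4]
        e.append(w2px(d,(p[0]+c*x-s*y,p[1]+s*x+c*y,z))-f(o))
    return np.concatenate(e)
r=least_squares(res,[506,-75,0,0,0],loss="soft_l1",x_scale=[1,1,.01,1,1]);print(r.x,np.round(r.fun.reshape(-1,2),1).tolist())
w=robot.camera("wrist");print(np.round(w["T_tool_cam"],3).tolist(),np.round(w["mtx"],1).tolist(),w["k1"])
```

```text
[ 5.07907271e+02 -7.18901325e+01 -3.31847528e-02 -1.13191634e+00
 -1.46424742e+01] [[0.1, -0.7], [-0.6, -1.1], [1.0, 0.4], [-0.3, 1.6], [-0.4, -0.5], [0.2, -0.8], [0.1, 0.2], [0.0, 0.9], [0.0, 0.2]]
[[-0.0, -0.968, -0.251, 72.488], [1.0, -0.0, 0.0, -1.02], [-0.0, -0.251, 0.968, -155.173], [0.0, 0.0, 0.0, 1.0]] [[337.2, 0.0, 324.9], [0.0, 337.2, 196.4], [0.0, 0.0, 1.0]] -0.005980694790768679
```

move_arm:
  increments:
    - [[0,0,0.4],[0.54,0.96,0],0]
    - [[0,0,0.4],[0.54,0.96,0],0]
    - [[0,0,0.4],[0.54,0.96,0],0]
    - [[0,0,0.4],[0.54,0.96,0],0]
    - [[0,0,0.4],[0.54,0.96,0],0]
    - [[0,0,0.4],[0.54,0.96,0],0]
    - [[0,0,0.4],[0.54,0.96,0],0]
    - [[0,0,0.4],[0.54,0.96,0],0]
    - [[0,0,0.4],[0.54,0.96,0],0]
    - [[0,0,0.4],[0.54,0.96,0],0]
  force: 30

```text
t: 2.4
eef_pos: [349.9, -228.1, 230.7]
orientation: [2.794, 1.436, 0.0]
ft_force: [0.7, 0.2, -0.1]
opening: 93.9
finger_force: 0.0
```

move_arm:
  increments:
    - [[0,0,0.4],[0.54,0.96,0],0]
    - [[0,0,0.4],[0.54,0.96,0],0]
    - [[0,0,0.4],[0.54,0.96,0],0]
    - [[0,0,0.4],[0.54,0.96,0],0]
    - [[0,0,0.4],[0.54,0.96,0],0]
    - [[0,0,0.4],[0.54,0.96,0],0]
    - [[0,0,0.4],[0.54,0.96,0],0]
    - [[0,0,0.4],[0.54,0.96,0],0]
    - [[0,0,0.4],[0.54,0.96,0],0]
    - [[0,0,0.4],[0.54,0.96,0],0]
    - [[0,0,0],[0,0,0],0]

```text
invalid input
```

move_arm:
  increments:
    - [[0,0,0.4],[0.54,0.96,0],0]
    - [[0,0,0.4],[0.54,0.96,0],0]
    - [[0,0,0.4],[0.54,0.96,0],0]
    - [[0,0,0.4],[0.54,0.96,0],0]
    - [[0,0,0.4],[0.54,0.96,0],0]
    - [[0,0,0.4],[0.54,0.96,0],0]
    - [[0,0,0.4],[0.54,0.96,0],0]
    - [[0,0,0.4],[0.54,0.96,0],0]
    - [[0,0,0.4],[0.54,0.96,0],0]
    - [[0,0,0.4],[0.54,0.5,0],0]

```text
t: 3.65
eef_pos: [511.8, 46.6, 230.6]
orientation: [2.243, 2.2, 0.0]
ft_force: [-0.2, -0.1, -0.6]
opening: 93.7
finger_force: 0.0
```

Run:
```python
from cell import robot
from h import *
s=robot.read_state();w=robot.camera("wrist");cv2.imwrite("pics/w1.png",w["color"]);np.save("s1.npy",s,allow_pickle=True);np.save("d1.npy",w,allow_pickle=True)
print(s["eef_pos"],s["orientation"],s["dq"].round(3))
for l in("hub","keeper_knob","pivot","idler_mid","label_roll"):
        print(l,[(np.round(x["position"]).tolist(),round(x["score"],2)) for x in robot.tip_of("wrist",l)])
```

```text
[511.84774255  46.57197733 230.5750406 ] [2.24290674e+00 2.19971306e+00 4.91237602e-04] [ 0.232  0.313 -0.309 -0.011 -0.005 -0.234]
hub [([506.0, -23.0, 42.0], 0.75)]
keeper_knob [([510.0, 89.0, 85.0], 0.56)]
pivot [([506.0, -117.0, 40.0], 0.85)]
idler_mid [([506.0, -72.0, -3.0], 0.16)]
label_roll [([462.0, 189.0, 0.0], 0.93)]
```

View pics/w1.png

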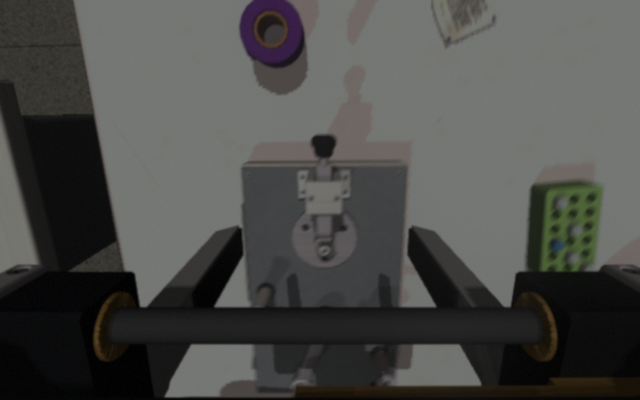

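Run:
```python
from cell import robot
from h import *
from scipy.optimize import least_squares
s=robot.read_state();w=robot.camera("wrist")
print(s["eef_pos"],s["orientation"],s["dq"].round(3))
g=cv2.cvtColor(w["color"],cv2.COLOR_BGR2GRAY)
a=cv2.resize(w["color"][120:300,220:430],None,fx=3.4,fy=3.3,interpolation=cv2.INTER_CUBIC);a=cv2.convertScaleAbs(a,alpha=1.6)
cv2.imwrite("pics/w2.png",a);np.save("d2.npy",[s,w],allow_pickle=True)
```

```text
[511.02561594  44.49664538 230.54736485] [ 2.24810133e+00  2.19421502e+00 -5.97131466e-04] [-0.007 -0.006  0.001  0.002 -0.002  0.   ]
```

View pics/w2.png

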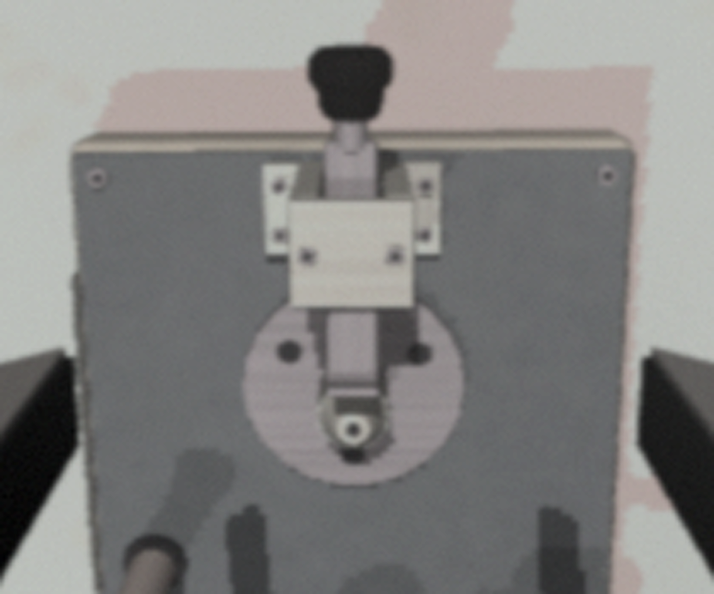

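Run:
```python
from h import *
s,w=np.load("d2.npy",allow_pickle=True)
f=lambda c:(220+(c[0]+.5)/3.4-.5,120+(c[1]+.5)/3.3-.5)
for n,c,z in[("hubtop",(352,430),74),("plL",(243,385),39),("plR",(463,385),39),("plB",(354,486),39),("knob far",(350,47),86),("knob near",(350,122),86),("sL",(97,178),34),("sR",(607,176),34),("guide L",(290,200),96),("guideR",(413,200),96),("gdnear",(352,305),96)]: print(n,px2w(w,f(c),z,s).round(1))
```

```text
hubtop [507.2 -17.9  74. ]
plL [471.9 -16.2  39. ]
plR [542.8 -17.9  39. ]
plB [506.8 -53.7  39. ]
knob far [509.7  96.9  86. ]
knob near [509.2  77.   86. ]
sL [429.3  53.7  34. ]
sR [588.2  50.5  34. ]
guide L [493.3  57.9  96. ]
guideR [525.   57.2  96. ]
gdnear [508.5  28.4  96. ]
```

move_arm:
  increments:
    - [[0,0,0],[-0.05,0.73,0],0.5]
    - [[0,0,0],[0,0.72,0],0.5]
    - [[0,0,0],[0,0,-0.9],0.5]
    - [[0,0,0],[0,0,-0.9],0.5]
    - [[0,0,0],[0,0,-0.9],0.5]
    - [[0,0,0],[0,0,-0.9],0.5]
    - [[0,0,0],[0,0,-0.7],0.5]
    - [[0,0,0],[0,0,-0.3],0.5]
    - [[0,0,0],[0,0,0],0.5]
    - [[0,0,0],[0,0,0],0.5]
  force: 40

```text
t: 5.25
eef_pos: [510.7, 88.5, 93.8]
orientation: [2.246, 2.194, 0.003]
ft_force: [0.7, 0.2, -0.4]
opening: 46.9
finger_force: 0.0
```

Run:
```python
from cell import robot
from h import *
s=robot.read_state();w=robot.camera("wrist");cv2.imwrite("pics/w3.png",w["color"])
print(s["eef_pos"],s["opening"])
```

```text
[510.70032443  88.48105001  93.76568077] 46.888437179923
```

View pics/w3.png

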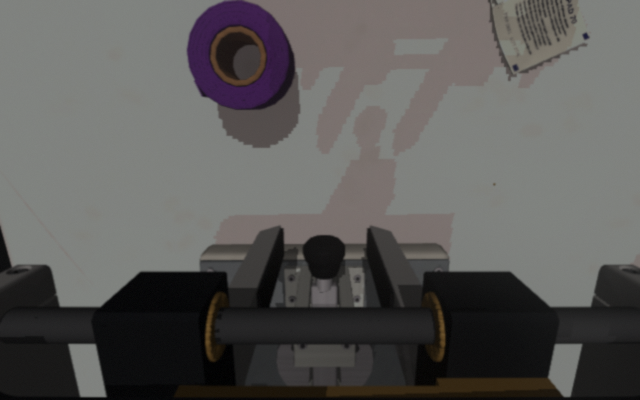

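move_arm:
  increments:
    - [[0,0,0],[0,0,0],1]
    - [[0,0,0],[0,0,0],1]
    - [[0,0,0],[0,0,0],1]
    - [[0,0,0],[0,0,0],1]
    - [[0,0,0],[0,0.2,0],1]
    - [[0,0,0],[0,0.2,0],1]
    - [[0,0,0],[0.01,0.2,0],1]
    - [[0,0,0],[0.01,0.2,0],1]
    - [[0,0,0],[0,0.1,0],1]
    - [[0,0,0],[0,0,0],1]
  force: 40

```text
t: 6.55
eef_pos: [510.6, 116.6, 92.6]
orientation: [-2.246, -2.196, -0.002]
ft_force: [0.6, 0.6, 1.2]
opening: 19.8
finger_force: 40.0
```

move_arm:
  increments:
    - [[0,0,0],[0,0,0],1]
    - [[0,0,0],[0,0,0],0]
    - [[0,0,0],[0,0,0],0]
    - [[0,0,0],[0,0,0.3],0]
    - [[0,0,0],[0,0,0.9],0]
    - [[0,0,0],[-0.1,0.9,0.9],0]
    - [[0,0,0],[-0.1,0.9,0.9],0]
    - [[0,0,0],[-0.1,0.9,0.3],0]
    - [[0,0,0],[-0.1,0.9,0],0]
    - [[0,0,0],[-0.2,0.9,0],0]

```text
t: 7.8
eef_pos: [492.7, 251.4, 192.4]
orientation: [2.247, 2.195, 0.002]
ft_force: [0.1, -0.2, -0.1]
opening: 94.0
finger_force: 0.0
```

move_arm:
  increments:
    - [[0,0,0],[-0.2,0.9,0],0]
    - [[0,0,0],[0,0.2,0],0]
    - [[0,0,0],[0,0,0],0]

```text
t: 8.18
eef_pos: [486.8, 283.3, 191.7]
orientation: [2.246, 2.196, -0.0]
ft_force: [0.4, -0.3, 0.1]
opening: 93.6
finger_force: 0.0
```

Run:
```python
from cell import robot
from h import *
s=robot.read_state();w=robot.camera("wrist");cv2.imwrite("pics/w4.png",w["color"]);np.save("d4.npy",[s,w],allow_pickle=True)
print(s["eef_pos"],s["orientation"],s["opening"],s["dq"].round(2))
for l in("keeper_knob","label_roll"):
        print(l,[(np.round(x["position"]).tolist(),round(x["score"],2)) for x in robot.tip_of("wrist",l)])
```

```text
[486.75201329 283.33668359 191.71356043] [ 2.24598951e+00  2.19559677e+00 -1.09790667e-04] 93.63469963487387 [-0.02 -0.01  0.01 -0.   -0.   -0.  ]
keeper_knob [([513.0, 117.0, 87.0], 0.77), ([313.0, 350.0, 4.0], 0.74)]
label_roll [([484.0, 308.0, 2.0], 0.72), ([462.0, 191.0, 2.0], 0.71), ([396.0, 384.0, -1.0], 0.63)]
```

View pics/w4.png

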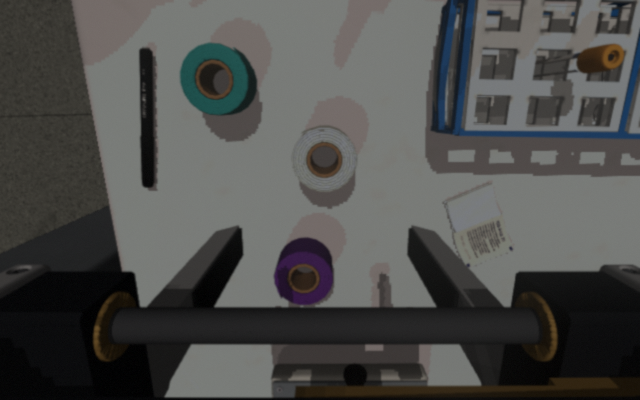

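Run:
```python
from h import *
s,w=np.load("d4.npy",allow_pickle=True)
a=w["color"][115:205,280:370]
# brown cardboard core ring: saturation
h=cv2.cvtColor(a,cv2.COLOR_BGR2HSV); m=((h[...,1]>90)&(h[...,0]<30)).astype(np.uint8)
c=max(cv2.findContours(m,cv2.RETR_EXTERNAL,cv2.CHAIN_APPROX_NONE)[0],key=cv2.contourArea)
e=cv2.fitEllipse(cv2.convexHull(c));print(e)
u=np.array(e[0])+[280,115]
print(px2w(w,u,40,s), px2w(w,u+[e[1][0]/2,0],40,s)-px2w(w,u,40,s))
```

```text
((43.917964935302734, 44.436492919921875), (33.756439208984375, 34.071380615234375), 105.00776672363281)
[486.03122423 312.17594173  40.        ] [15.42899336 -0.35190809  0.        ]
```

move_arm:
  increments:
    - [[0,0,0],[-0.02,0.96,0],0]
    - [[0,0,0],[0,0,-0.9],0]
    - [[0,0,0],[0,0,-0.9],0]
    - [[0,0,0],[0,0,-0.9],0]
    - [[0,0,0],[0,0,-0.9],0]
    - [[0,0,0],[0,0,-0.9],0]
    - [[0,0,0],[0,0,-0.6],0]
    - [[0,0,0],[0,0,-0.3],0]
    - [[0,0,0],[0,0,0],0]
    - [[0,0,0],[0,0,0],0]

```text
t: 9.57
eef_pos: [486.8, 312.8, 30.7]
orientation: [2.246, 2.195, 0.003]
ft_force: [0.2, 0.0, 0.3]
opening: 93.7
finger_force: 0.0
```

Run:
```python
from cell import robot
from h import *
s=robot.read_state();w=robot.camera("wrist");cv2.imwrite("pics/w5.png",w["color"])
print(s["eef_pos"],s["orientation"])
a=w["color"]
h=cv2.cvtColor(a,cv2.COLOR_BGR2HSV); m=((h[...,1]>90)&(h[...,0]<30)).astype(np.uint8)
for c in cv2.findContours(m,cv2.RETR_EXTERNAL,cv2.CHAIN_APPROX_NONE)[0]:
  if cv2.contourArea(c)>150:
    e=cv2.fitEllipse(cv2.convexHull(c));print(np.round(e[0]),np.round(e[1]),px2w(w,e[0],40,s))
```

```text
[486.75696222 312.76938734  30.71093708] [2.24633614 2.19522705 0.00338721]
[508. 388.] [ 25. 461.] [581.08877622 242.00844151  40.        ]
[536. 327.] [42. 75.] [590.77017391 278.69711802  40.        ]
[114. 326.] [43. 75.] [380.67009047 284.38142635  40.        ]
[325. 270.] [62. 68.] [486.0218668  312.51451283  40.        ]
[100. 119.] [71. 84.] [392.65249581 384.51318133  40.        ]
```

move_arm:
  increments:
    - [[0,0,0],[0,0,0],1]
    - [[0,0,0],[0,0,0],1]
    - [[0,0,0],[0,0,0],1]
    - [[0,0,0],[0,0,0],1]
    - [[0,0,0],[0,0,0],1]
    - [[0,0,0],[0,0,0.3],1]
    - [[0,0,0],[0,0,0.9],1]
    - [[0,0,0],[0,0,0.9],1]
    - [[0,0,0],[0,0,0.9],1]
    - [[0,0,0],[0,0,0.9],1]
  force: 15

```text
t: 10.88
eef_pos: [485.8, 312.4, 147.8]
orientation: [2.247, 2.196, 0.0]
ft_force: [-0.7, 0.3, -0.0]
opening: 60.0
finger_force: 15.0
```

Run:
```python
from cell import robot
from h import *
s=robot.read_state();w=robot.camera("wrist")
print(s["eef_pos"],s["opening"],s["finger_force"])
a=w["color"]
h=cv2.cvtColor(a,cv2.COLOR_BGR2HSV); m=((h[...,1]>90)&(h[...,0]<30)).astype(np.uint8)
for c in cv2.findContours(m,cv2.RETR_EXTERNAL,cv2.CHAIN_APPROX_NONE)[0]:
  if cv2.contourArea(c)>150:
    e=cv2.fitEllipse(cv2.convexHull(c));print(np.round(e[0]),np.round(e[1]),px2w(w,e[0],s["eef_pos"][2]+9.3,s))
```

```text
[485.83335256 312.36139241 147.81608256] 60.020307763648574 14.999946258030832
[407. 389.] [ 30. 431.] [527.09616627 242.61079512 157.11608256]
[462. 327.] [29. 73.] [552.70543809 279.16704708 157.11608256]
[188. 326.] [30. 75.] [416.45189454 282.83686215 157.11608256]
[325. 270.] [62. 68.] [485.22196701 311.95865792 157.11608256]
[199. 114.] [40. 44.] [434.14600461 384.97521726 157.11608256]
[636. 101.] [19. 28.] [617.44022153 386.41101927 157.11608256]
```

move_arm:
  increments:
    - [[0,0,0],[0.06,-0.9,0.1],1]
    - [[0,0,0],[0.06,-0.9,0.1],1]
    - [[0,0,0],[0.06,-0.9,0],1]
    - [[0,0,0],[0.06,-0.9,0],1]
    - [[0,0,0],[0.06,-0.9,0],1]
    - [[0,0,0],[0.06,-0.9,0],1]
    - [[0,0,0],[0.06,-0.9,0],1]
    - [[0,0,0],[0.06,-0.9,0],1]
    - [[0,0,0],[0.06,-0.9,0],1]
    - [[0,0,0],[0.06,-0.9,0],1]

```text
t: 12.18
eef_pos: [503.7, 41.5, 152.2]
orientation: [-2.247, -2.196, 0.0]
ft_force: [0.2, 0.4, -1.8]
opening: 60.2
finger_force: 15.0
```

move_arm:
  increments:
    - [[0,0,0],[0.06,-0.9,0],1]
    - [[0,0,0],[0.06,-0.9,0],1]
    - [[0,0,0],[0,-0.18,0],1]
    - [[0,0,0],[0,0,0],1]
    - [[0,0,0],[0,0,0],1]
    - [[0,0,0],[0,0,0],1]

```text
t: 12.92
eef_pos: [507.5, -16.2, 152.5]
orientation: [-2.245, -2.197, -0.0]
ft_force: [0.3, 0.3, -1.5]
opening: 59.7
finger_force: 15.0
```

move_arm:
  increments:
    - [[0,0,0],[0,-0.04,-0.7],1]
    - [[0,0,0],[0,0,-0.6],1]
    - [[0,0,0],[0,0,-0.2],1]
    - [[0,0,0],[0,0,-0.15],1]
    - [[0,0,0],[0,0,-0.15],1]
    - [[0,0,0],[0,0,-0.15],1]
    - [[0,0,0],[0,0,0],1]

```text
t: 13.8
eef_pos: [507.4, -18.2, 93.8]
orientation: [-2.247, -2.196, 0.0]
ft_force: [-0.0, 0.5, 0.3]
opening: 59.8
finger_force: 15.0
```

move_arm:
  increments:
    - [[0,0,0],[0,0,-0.15],1]
    - [[0,0,0],[0,0,-0.15],1]
    - [[0,0,0],[0,0,0],1]

```text
t: 14.18
eef_pos: [507.1, -18.1, 84.4]
orientation: [-2.246, -2.195, 0.001]
ft_force: [0.6, 0.3, -0.2]
opening: 60.0
finger_force: 15.0
```

move_arm:
  increments:
    - [[0,0,0],[0,0,-0.15],1]
    - [[0,0,0],[0,0,-0.15],1]
    - [[0,0,0],[0,0,-0.14],1]
    - [[0,0,0],[0,0,-0.05],1]
    - [[0,0,0],[0,0,0],1]

```text
t: 14.8
eef_pos: [507.5, -18.2, 70.1]
orientation: [-2.247, -2.196, 0.0]
ft_force: [0.3, -0.2, -0.9]
opening: 60.4
finger_force: 15.0
```

move_arm:
  increments:
    - [[0,0,0],[0,0,-0.03],1]
    - [[0,0,0],[0,0,0],0]
    - [[0,0,0],[0,0,0],0]
    - [[0,0,0],[0,0,0],0]
    - [[0,0,0],[0,0,0.3],0]
    - [[0,0,0],[0,0,0.9],0]
    - [[0,0,0],[0,0,0.9],0]
    - [[0,0,0],[0,0,0.9],0]
    - [[0,0,0],[0,0,0.9],0]
    - [[0,0,0],[0.05,0.9,0.5],0]

```text
t: 16.05
eef_pos: [509.9, 7.9, 204.2]
orientation: [2.247, 2.19, 0.003]
ft_force: [0.2, 0.8, 0.3]
opening: 94.0
finger_force: 0.0
```

move_arm:
  increments:
    - [[0,0,0],[0.03,0.9,0],0.3]
    - [[0,0,0],[0,0,0],0.5]
    - [[0,0,0],[0,0,0],0.5]

```text
t: 16.42
eef_pos: [509.9, 35.4, 201.5]
orientation: [2.246, 2.195, -0.001]
ft_force: [-0.1, -0.5, -0.0]
opening: 67.5
finger_force: 0.0
```

Run:
```python
from cell import robot
from h import *
s=robot.read_state();w=robot.camera("wrist");a=w["color"]
print(s["eef_pos"],s["orientation"])
cv2.imwrite("pics/w6.png",cv2.convertScaleAbs(cv2.resize(a[60:300,180:470],None,fx=2.4,fy=2.4,interpolation=cv2.INTER_CUBIC),alpha=1.5));np.save("d6.npy",[s,w],allow_pickle=True)
h=cv2.cvtColor(a,cv2.COLOR_BGR2HSV); m=((h[...,1]>90)&(h[...,0]<30)).astype(np.uint8)
for c in cv2.findContours(m,cv2.RETR_EXTERNAL,cv2.CHAIN_APPROX_NONE)[0]:
  if cv2.contourArea(c)>150:
    e=cv2.fitEllipse(cv2.convexHull(c));print(np.round(e[0]),np.round(e[1]),px2w(w,e[0],79,s))
```

```text
[509.86958224  35.3574964  201.53377119] [ 2.24639351e+00  2.19546085e+00 -6.79151493e-04]
[439. 390.] [ 29. 427.] [ 618.68673595 -165.96507052   79.        ]
[481. 328.] [34. 75.] [654.0394909  -95.38973156  79.        ]
[170. 327.] [37. 75.] [359.36905231 -87.35122956  79.        ]
[324. 256.] [32. 35.] [506.98519502 -18.29417596  79.        ]
[265.   8.] [37. 41.] [468.32348555 182.66736038  79.        ]
```

View pics/w6.png

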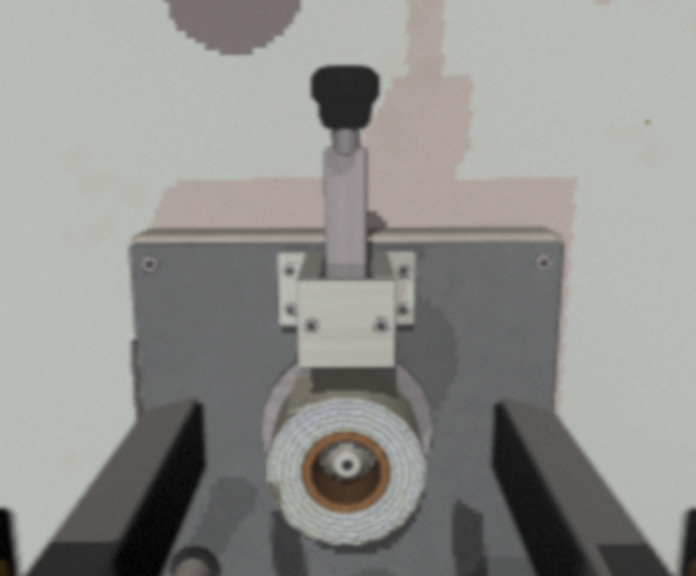

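move_arm:
  increments:
    - [[0,0,0],[0.02,0.9,0],0.5]
    - [[0,0,0],[0,0.9,0],0.5]
    - [[0,0,0],[0,0.87,-0.4],0.5]
    - [[0,0,0],[0,0,-0.9],0.5]
    - [[0,0,0],[0,0,-0.9],0.5]
    - [[0,0,0],[0,0,-0.9],0.5]
    - [[0,0,0],[0,0,-0.5],0.5]
    - [[0,0,0],[0,0,0],0.5]
    - [[0,0,0],[0,0,0],0.5]
  force: 40

```text
t: 17.6
eef_pos: [511.4, 115.7, 94.6]
orientation: [2.246, 2.194, 0.003]
ft_force: [0.6, 0.2, -0.2]
opening: 47.5
finger_force: 0.0
```

Grip and push home (28 mm, plus a little).

move_arm:
  increments:
    - [[0,0,0],[0,0,-0.05],1]
    - [[0,0,0],[0,0,0],1]
    - [[0,0,0],[0,0,0],1]
    - [[0,0,0],[0,0,0],1]
    - [[0,0,0],[0,-0.2,0],1]
    - [[0,0,0],[0,-0.2,0],1]
    - [[0,0,0],[-0.01,-0.2,0],1]
    - [[0,0,0],[-0.01,-0.2,0],1]
    - [[0,0,0],[0,-0.16,0],1]
    - [[0,0,0],[0,0,0],1]

```text
t: 18.85
eef_pos: [510.1, 88.1, 92.2]
orientation: [-2.246, -2.194, -0.005]
ft_force: [-0.6, 6.4, 2.7]
opening: 19.9
finger_force: 40.0
```

move_arm:
  increments:
    - [[0,0,0],[0,-0.05,0],1]
    - [[0,0,0],[0,0,0],1]
    - [[0,0,0],[0,0,0],1]

```text
t: 19.23
eef_pos: [510.1, 88.1, 92.2]
orientation: [-2.244, -2.194, -0.007]
ft_force: [-0.1, 8.6, 2.0]
opening: 20.0
finger_force: 40.0
```

move_arm:
  increments:
    - [[0,0,0],[0,0.04,0],0.5]
    - [[0,0,0],[0,0,0],0.5]
    - [[0,0,0],[0,0,0.3],0.5]
    - [[0,0,0],[0,0,0.9],0.5]
    - [[0,0,0],[0,0,0.9],0.5]
    - [[0,0,0],[0,-0.3,0.6],0.5]
    - [[0,0,0],[-0.1,-0.9,0],0.5]
    - [[0,0,0],[-0.1,-0.9,0],0.5]
    - [[0,0,0],[-0.1,-0.9,0],0.5]
    - [[0,0,0],[-0.1,-0.9,0],0.5]

```text
t: 20.48
eef_pos: [497.5, -31.8, 173.0]
orientation: [2.247, 2.195, -0.001]
ft_force: [-0.3, 0.2, 0.0]
opening: 47.2
finger_force: 0.0
```

move_arm:
  increments:
    - [[0,0,0],[-0.1,-0.9,0],0.5]
    - [[0,0,0],[-0.1,-0.9,0],0.5]
    - [[0,0,0],[-0.1,-0.9,0],0.5]
    - [[0,0,0],[-0.1,-0.9,0],0.5]
    - [[0,0,0],[-0.1,-0.9,0],0.5]
    - [[0,0,0],[-0.2,-0.9,0],0.5]
    - [[0,0,0],[0,0,0],0.5]
    - [[0,0,0],[0,0,0],0.5]

```text
t: 21.48
eef_pos: [476.8, -192.0, 172.9]
orientation: [-2.247, -2.195, -0.0]
ft_force: [-0.9, 0.4, -0.6]
opening: 47.1
finger_force: 0.0
```

Run:
```python
from cell import robot
from h import *
s=robot.read_state();w=robot.camera("wrist");a=w["color"]
print(s["eef_pos"],s["orientation"])
cv2.imwrite("pics/w7.png",cv2.convertScaleAbs(cv2.resize(a[0:320,180:470],None,fx=1.8,fy=1.8,interpolation=cv2.INTER_CUBIC),alpha=1.5));np.save("d7.npy",[s,w],allow_pickle=True)
for l in("idler_mid","keeper_knob","hub"):
        print(l,[(np.round(x["position"]).tolist(),round(x["score"],2)) for x in robot.tip_of("wrist",l)])
```

```text
[ 476.76437561 -192.04123807  172.89207578] [-2.24702206e+00 -2.19491464e+00 -4.06086595e-04]
idler_mid [([479.0, -204.0, 74.0], 0.59)]
keeper_knob []
hub []
```

View pics/w7.png

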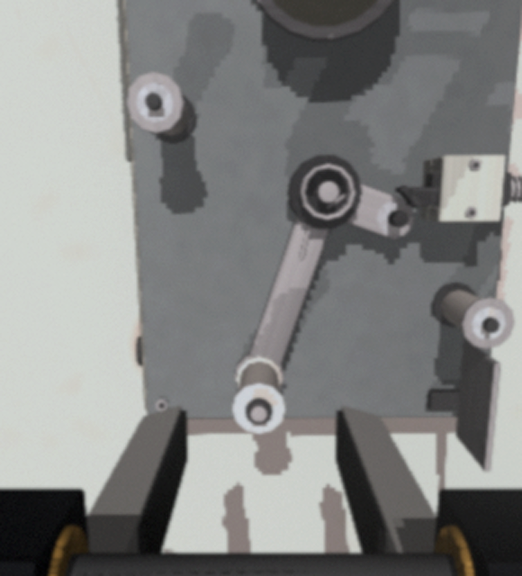

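Run:
```python
from h import *
s,w=np.load("d7.npy",allow_pickle=True)
f=lambda c:(180+(c[0]+.5)/1.8-.5,(c[1]+.5)/1.8-.5)
for c,z in[((258,408),95),((259,412),98),((154,102),84),((490,324),84)]:print(px2w(w,f(c),z,s))
```

```text
[ 474.68092831 -201.52753088   95.        ]
[ 475.08297135 -202.16771316   98.        ]
[438.48937774 -83.06214964  84.        ]
[ 570.64449886 -171.24324219   84.        ]
```

move_arm:
  increments:
    - [[0,0,0],[-0.05,-0.33,0],0.5]
    - [[0,0,0],[0,0,-0.9],0.5]
    - [[0,0,0],[0,0,-0.9],0.5]
    - [[0,0,0],[0,0,-0.9],0.5]
    - [[0,0,0],[0,0,-0.35],0.5]
    - [[0,0,0],[0,0,0],0.5]
    - [[0,0,0],[0,0,0],1]
    - [[0,0,0],[0,0,0],1]
    - [[0,0,0],[0,0,0],1]
    - [[0,0,0],[0,0,0],1]
  force: 30

```text
t: 22.92
eef_pos: [475.5, -202.3, 82.1]
orientation: [2.246, 2.195, -0.0]
ft_force: [-1.1, -0.5, 2.1]
opening: 17.9
finger_force: 30.0
```

move_arm:
  increments:
    - [[0,0,0],[0.22,-0.07,0],1]
    - [[0,0,0],[0.22,-0.05,0],1]
    - [[0,0,0],[0.22,-0.04,0],1]
    - [[0,0,0],[0.22,-0.02,0],1]
    - [[0,0,0],[0.22,0,0],1]
    - [[0,0,0],[0.23,0.02,0],1]
    - [[0,0,0],[0.22,0.03,0],1]
    - [[0,0,0],[0.22,0.04,0],1]
    - [[0,0,0],[0.06,0.02,0],1]
    - [[0,0,0],[0,0,0],1]

```text
t: 24.18
eef_pos: [528.6, -204.9, 81.9]
orientation: [-2.245, -2.194, 0.007]
ft_force: [-6.0, -1.5, 5.6]
opening: 17.4
finger_force: 30.0
```

move_arm:
  increments:
    - [[0,0,0],[0,0,0],1]
    - [[0,0,0],[0,0,0],1]
    - [[0,0,0],[0,0,0],1]

```text
t: 24.55
eef_pos: [528.4, -205.0, 81.9]
orientation: [-2.245, -2.193, 0.007]
ft_force: [-7.0, -1.9, 6.2]
opening: 17.7
finger_force: 30.0
```

Run:
```python
from cell import robot
from h import *
s=robot.read_state();w=robot.camera("wrist");a=w["color"]
print(s["eef_pos"],s["ft_force"],s["opening"],s["finger_force"])
cv2.imwrite("pics/w8.png",cv2.convertScaleAbs(cv2.resize(a[0:320,150:470],None,fx=1.8,fy=1.8,interpolation=cv2.INTER_CUBIC),alpha=1.5))
t=robot.camera("top")["color"];print(t.shape)
for c in("wrist","side","top"):
  for l in("keeper_knob","label_roll","idler_mid"): print(c,l,[(np.round(x["position"]).tolist(),round(x["score"],2)) for x in robot.tip_of(c,l)])
```

```text
[ 528.43805238 -204.98525137   81.87910115] [-7.02190488 -1.93019426  6.16236091] 17.70596283536395 30.001269578933716
(400, 640, 3)
wrist keeper_knob []
wrist label_roll []
wrist idler_mid [([530.0, -204.0, 72.0], 0.95)]
side keeper_knob [([506.0, 93.0, 90.0], 0.56)]
side label_roll [([488.0, 310.0, -2.0], 0.82), ([395.0, 381.0, -1.0], 0.74), ([461.0, 190.0, 4.0], 0.69)]
side idler_mid [([474.0, -207.0, 64.0], 0.43)]
top keeper_knob [([512.0, 88.0, 85.0], 0.51)]
top label_roll [([395.0, 383.0, 4.0], 0.74), ([464.0, 192.0, 4.0], 0.71), ([509.0, -23.0, 37.0], 0.7)]
top idler_mid []
```

View pics/w8.png

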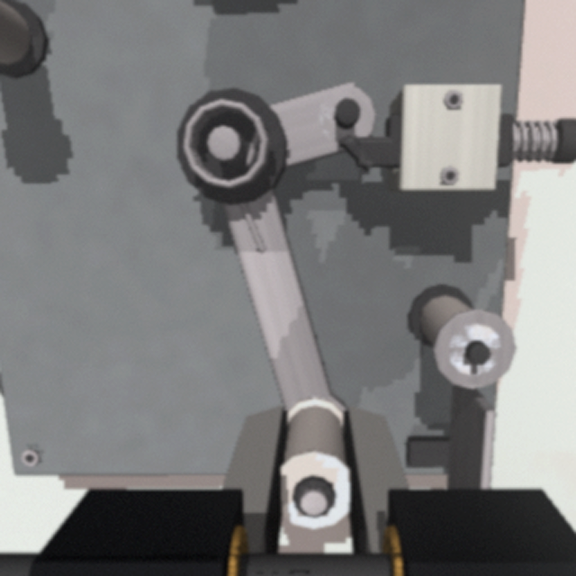

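move_arm:
  increments:
    - [[0,0,0],[0.06,0.01,0],1]
    - [[0,0,0],[0,0,0],1]
    - [[0,0,0],[0,0,0],1]
    - [[0,0,0],[0,0,0],1]

```text
t: 25.6
eef_pos: [530.2, -204.6, 81.9]
orientation: [-2.245, -2.193, 0.007]
ft_force: [-7.3, -0.4, 6.7]
opening: 17.5
finger_force: 30.0
```

```bash
python3 -c "
from cell import robot
s=robot.read_state();print(s['eef_pos'],s['ft_force'],s['dq'].round(3));print(robot.finish_job())"
```

```text
[ 530.17593168 -204.56818868   81.89095076] [-7.32081479 -0.4277339   6.7486466 ] [ 0.001  0.001  0.001 -0.    -0.001 -0.002]
the job is handed in; nothing more can be done
None
```

I handed the job in at about 26 s, with no verdict returned: by the camera and force readings, the label roll is seated on the hub, the keeper is home over it, and the gripper is holding the tensioner arm at about 0.62 rad, past the 0.48 catch. I kept clear of the cup, timer and marker but did not re-check them at the end.

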